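# Shut and latch the cold box

## Task

Close the cold box on the kitchen table: push its lid fully shut with the fingertips, then push the steel catch lever over towards the lid, past its dead point, until it snaps down and stays locked flat over the lid. Only push: do not grasp or lift anything, do not raise the lid, do not shove the box out of place, and leave the bowl, cup and jar alone. Finish with the hand clear.

Things in the scene. Friction and masses are not known exactly. Their poses are not given: they have to be found in the camera images.
- icebox: Insulated cold box, blue body, loose on the table and loaded (about 6 kg). 200 mm along its x, 300 mm along its y, rim 160 mm above its underside. Origin: centre of the underside; own x points from the front (catch side) to the far hinge side, own z up. It keeps still unless pushed sideways with more than about 25 N.
- lid (a joint): Hinge of the white lid (200 x 300 mm, 30 mm thick) along the far rim, parallel to the box's y. 0 = shut, lying on the rim with its top 190 mm above the table; grows (rad) as the front edge rises. It starts part open and a stiff hinge holds it where it is left; a few newtons push it down.
- lid_hinge (a point): Middle of the lid's hinge line, at the far top rim of the box: 100 mm from the box origin along its x, 160 mm up. The lid's underside runs from this line to the front; its top face is 30 mm above that.
- lid_edge (a point): Middle of the lid's front top edge, 200 mm from the hinge; moves with the lid.
- catch (a joint): Turn (rad) of the steel over-centre lever at the middle of the box front. 0 = open, leaning 0.35 rad outward (to the box -x); 0.35 = upright; grows as it turns over towards the lid (+x); 1.92 = locked flat over the lid. A spring resists (at most about 10 N, 60 mm from the pivot) up to the dead point at about 1.38, then pulls it on to 1.92; short of that it springs back to about 0.3.
- catch_pivot (a point): Lever's pivot, at the middle of the box's front: 135 mm from the box origin along its -x, 198 mm up. The axis is parallel to the box's y.
- catch_tip (a point): Free end of the lever, mid-thickness, 95 mm from the pivot; moves with it. The lever is a flat plate 8 to 10 mm thick, 44 mm wide (56 mm at the tip).
- bowl: Loose steel bowl, 124 mm across, 55 mm high, origin at its underside. Leave alone.
- cup: Loose red plastic cup, 76 mm across, 100 mm high, origin at its underside. Leave alone.
- jar: Loose glass jar with a lid, 72 mm across, 100 mm high, origin at its underside. Leave alone.

How it is judged:
By the outcome, as a careful person would: the job done as asked, in the order asked, and still so for the second after the job is handed in, with the robot touching nothing.
It also fails if it takes over 48 s, if anything falls off the work surface, if the arm or the gripper's body presses on something with over 40 N, if the wrist force passes 120 N, or if a joint passes its speed limit or range.

## Robot

A 6-joint arm with a two-finger parallel gripper is mounted at the origin on the work surface. World frame = base frame: x ahead of the robot, y to its left, z up, the work surface at z = 0. Lengths are in m, angles in rad, forces in N, time in s.
With the tool pointing down it reaches from about 0.3 to 0.775 m from the base axis. Payload 14.6 kg.
Tool frame: the origin (TCP) lies midway between the tips of the shut fingers; the grasp point (between the pads) lies 19 mm behind it (ctrl.tcp_to_grasp is the distance from the TCP to the grasp point, in m); x points along the fingers, y is the direction in which the jaws open and shut, and the axes are right-handed (so a half turn about x gives the same grasp; the last joint's range is limited). The gripper opens to 94 mm and grips with 3 to 60 N. Pads are 16 mm wide; open, the fingers measure 119 mm over their backs; the gripper's body (75 mm by 177 mm) begins 78 mm behind the grasp point.
Start: joints at [-1.407, 0.3, 1.521, -0, 1.321, -0.067], TCP at [0.126, -0.535, 0.205] pointing down, gripper open.
Joint ranges: [-3.03, 3.03], [-0.79, 2.21], [0.23, 2.52], [-1.04, 4.18], [0, 3.07], [-2.55, 2.55]. Speed limits (rad/s): [2.22, 2.22, 2.57, 3.14, 3.14, 3.14].

## Interface

Orientations are given as [roll, pitch, yaw] about the fixed x, y, z axes, in that order (R = Rz(yaw) Ry(pitch) Rx(roll)).
In Python, from station import ctrl gives the robot as it stands.
- The arm moves only by the tool jog_arm, never from a script. Its argument "rows" is one flat list of numbers, 7 for each row, row after row: the shift along the world's x, y, z in m, then the turn, a rotation vector about the world's x, y, z in degrees, then the closure, from 0 (fully open) to 1 (shut). A call has 1 to 8 rows; each row shifts and turns the commanded pose from where the row before left it; what a row does not reach is not made up. A row lasts 1/12 s, in which the tool goes at most 41.7 mm and 7.16 degrees, less where a joint would pass 70% of its speed; a pose out of reach is approached as far as the arm can. A call with a gripper value outside its range is refused whole. The fingers move at their own pace and stop on an object; "squeeze" is the grip in N (left out, the last holds). Time passes only in rows, so rows that do not move let the fingers close. It gives the time, the measured TCP pose, the force and the opening at its end, in the units of the state.
- ctrl.get_obs(): the state, without advancing time (a new reading comes with each control period).
- ctrl.camera(name): name is "scene" or "top" or "wrist"; returns (picture, depth): 384x512x3 uint8, red, green, blue; 384x512 float32, m along the optical axis (not along the pixel's ray), 0 where there is no reading.
- ctrl.camera_model(name): a dict with "K" (3x3 intrinsics, pixels), "extrinsics" (4x4, takes a point from camera to world coordinates). Camera axes: x right, y down, z forward; pixel columns grow to the right and rows downward; lengths in m; the calibration is good to about 2 mm. A picture is of the moment at which its call begins: read the wrist's pose just before it. camera_model takes no time and is no camera call; for the wrist camera it gives the pose at the moment of the call.
- ctrl.hand_in(): hands the job in, once; it reports no verdict.
The state is a dict: "time_s": time; "qpos": joint angles; "joint_vel": joint speeds; "tau": joint torques, N m; "ee_pos": TCP position; "eef_rot": TCP orientation; "force": force on the tool from outside, world axes, zero at the start; "moment": the same for the moment, N m; "grip_width": finger opening in m.
Only numpy, scipy, OpenCV 4.12 (cv2) and the standard library are available. Lean on these libraries where they do the work, as an engineer would, in place of code of your own. Each camera call takes 0.05 s, during which the arm holds its last target.

## Working session

There is one attempt and no reset: what is moved stays moved. The work goes in short steps, Python scripts to look and compute and a tool call to move; the robot and the scene stay as the last step left them, time stands still between calls to the robot, and variables do not carry over. Pictures are saved under pics/ and viewed, and the job is handed in when it is done.

Besides the shell and the picture viewer there is one more tool, called after "Request:" in YAML: its name, and indented under it one key for each argument. jog_arm: Moves the arm, as the interface text tells. Its arguments: {"type":"object","properties":{"rows":{"type":"array"},"squeeze":{"type":"number"}},"required":["rows"]}

```bash
ls; mkdir -p pics
python3 - <<'E'
from station import ctrl
import cv2,numpy as np
o=ctrl.get_obs();print({k:np.round(v,3) for k,v in o.items()})
for n in ("scene","top"):
    p,d=ctrl.camera(n);cv2.imwrite(f"pics/{n}0.png",p[:,:,::-1]);np.save(f"pics/{n}0.npy",d)
    m=ctrl.camera_model(n);np.savez(f"pics/{n}_m.npz",K=m["K"],E=m["extrinsics"]);print(m)
E
```

```text
pics
{'time_s': np.float64(0.0), 'qpos': array([-1.407,  0.3  ,  1.522, -0.   ,  1.321, -0.067]), 'joint_vel': array([ 0.   ,  0.002,  0.002, -0.002,  0.002,  0.001]), 'tau': array([ 1.0000e-03, -5.3181e+01, -3.5274e+01,  7.1000e-02,  2.4000e-02,
       -0.0000e+00]), 'ee_pos': array([ 0.126, -0.535,  0.205]), 'eef_rot': array([-1.614,  1.57 ,  1.759]), 'force': array([-0.193, -0.112,  0.219]), 'moment': array([-0.022, -0.017, -0.026]), 'grip_width': np.float64(0.094)}
{'K': array([[422.52592306,   0.        , 265.7070663 ],
       [  0.        , 422.52592306, 198.10270163],
       [  0.        ,   0.        ,   1.        ]]), 'extrinsics': array([[ 0.81354863,  0.42761201, -0.3940642 ,  1.03414037],
       [ 0.58147194, -0.59195177,  0.55810705, -0.57620142],
       [ 0.00538628, -0.6831845 , -0.73022594,  0.95773863],
       [ 0.        ,  0.        ,  0.        ,  1.        ]])}
{'K': array([[350.05665461,   0.        , 253.54444116],
       [  0.        , 350.05665461, 198.52566426],
       [  0.        ,   0.        ,   1.        ]]), 'extrinsics': array([[ 0.02568396, -0.99301322,  0.11517414,  0.46596808],
       [-0.99966922, -0.0253588 ,  0.00428776,  0.03004566],
       [-0.00133713, -0.11524617, -0.99333606,  1.11045903],
       [ 0.        ,  0.        ,  0.        ,  1.        ]])}
```

View pics/scene0.png

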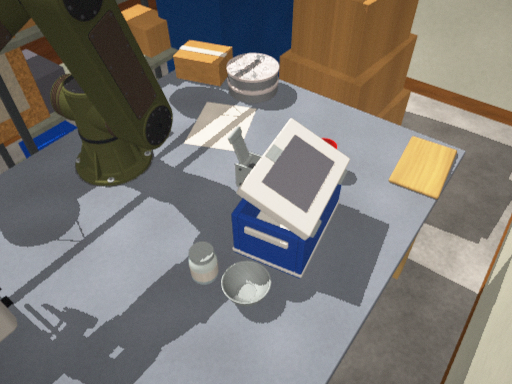

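View pics/top0.png

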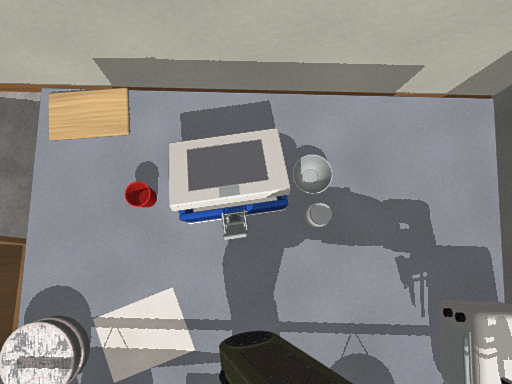

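The scene view shows the lid half open with the front facing the robot (lever near pixel 240,145). In the top view the lid spans (170-290, 130-208), the blue front rim is at about row 210, the lever at (234,225), the jar at (319,214), the bowl at (313,173) and the cup at (140,194).

```bash
cat > h.py <<'E'
import numpy as np
def cloud(n,tag="0"):
    d=np.load(f"pics/{n}{tag}.npy");m=np.load(f"pics/{n}_m.npz");K,E=m["K"],m["E"]
    v,u=np.mgrid[0:384,0:512]
    P=np.stack([(u-K[0,2])/K[0,0]*d,(v-K[1,2])/K[1,1]*d,d,np.ones_like(d)],-1)@E.T
    P[d==0]=np.nan
    return P[...,:3]
E
python3 - <<'E'
from h import *
import cv2
np.set_printoptions(precision=3,suppress=True)
for n in ("top","scene"):
    P=cloud(n);I=cv2.imread(f"pics/{n}0.png").astype(int);B,G,R=I[...,0],I[...,1],I[...,2]
    blue=(B>90)&(R<60)&(P[...,2]>0.02)&(P[...,2]<0.2)&(np.hypot(P[...,0]-.5,P[...,1])<.4)
    q=P[blue];print(n,"blue",len(q),q.min(0),q.max(0))
    rim=q[np.abs(q[:,2]-.16)<.006]; print("rim",len(rim))
    if len(rim)>20:
        r=cv2.minAreaRect((rim[:,:2]*1000).astype(np.float32)); print(r, cv2.boxPoints(r))
    white=(B>120)&(R>120)&(G>120)&(P[...,2]>0.17)&(P[...,0]>.4)&(P[...,0]<.85)&(np.abs(P[...,1])<.32)
    # lid plane fit ransac
    q=P[white];rng=np.random.default_rng(0);best=0
    for _ in range(300):
        a=q[rng.choice(len(q),3,0)];nn=np.cross(a[1]-a[0],a[2]-a[0]);nn/=np.linalg.norm(nn)+1e-9
        s=np.abs((q-a[0])@nn)<.004
        if s.sum()>best:best=s.sum();S=s
    c=q[S].mean(0);nn=np.linalg.svd(q[S]-c,full_matrices=False)[2][2];nn*=np.sign(nn[2]);print("lid n",nn,"tilt",np.arccos(nn[2]),"axis yaw",np.arctan2(-nn[1],-nn[0]),c,best,len(q))
    e1=np.cross([0,0,1],nn);e1/=np.linalg.norm(e1);e2=np.cross(nn,e1)
    w=q[S]-c;r=cv2.minAreaRect((np.c_[w@e1,w@e2]*1000).astype(np.float32));print(r);
    print(np.array([c+e1*x/1000+e2*y/1000 for x,y in cv2.boxPoints(r)]))
P=cloud("top")
print(P[212:242:3,234]);print(P[212:242:3,228]);
for u,v in((319,214),(313,160),(140,184)):print(P[v,u])
P=cloud("scene")
for u,v in((240,130),(238,140),(243,150),(246,158),(250,160),(244,170)):print(u,v,P[v,u])
E
```

```text
top blue 777 [ 0.513 -0.058  0.044] [0.588 0.237 0.164]
rim 671
((549.8469848632812, 88.70301818847656), (26.25770378112793, 296.9339599609375), 10.152511596679688) [[510.754 232.531]
 [563.094 -59.753]
 [588.94  -55.125]
 [536.6   237.16 ]]
lid n [0.392 0.067 0.917] tilt 0.4092203477284798 axis yaw -2.972507754024023 [0.644 0.106 0.233] 4155 4826
((-1.2454376220703125, -12.155723571777344), (200.9268035888672, 297.8863220214844), 89.59520721435547)
[[ 0.77  -0.026  0.188]
 [ 0.722  0.268  0.188]
 [ 0.54   0.238  0.267]
 [ 0.588 -0.056  0.268]]
scene blue 3127 [ 0.556 -0.064  0.02 ] [0.76  0.261 0.172]
rim 583
((656.80810546875, -18.762496948242188), (198.68519592285156, 60.66642379760742), 9.128530502319336) [[553.911  -4.574]
 [563.536 -64.472]
 [759.705 -32.951]
 [750.08   26.947]]
lid n [0.395 0.067 0.916] tilt 0.4123669531617351 axis yaw -2.9739465789335204 [0.66  0.08  0.229] 4054 4920
((24.54168701171875, -0.8682022094726562), (199.2256317138672, 301.4502258300781), 89.88953399658203)
[[ 0.771 -0.029  0.188]
 [ 0.722  0.268  0.188]
 [ 0.542  0.238  0.268]
 [ 0.591 -0.059  0.268]]
[[0.537 0.086 0.172]
 [0.527 0.084 0.202]
 [0.519 0.084 0.197]
 [0.512 0.084 0.181]
 [0.503 0.083 0.206]
 [0.495 0.081 0.23 ]
 [0.487 0.079 0.256]
 [0.479 0.078 0.281]
 [0.472 0.077 0.289]
 [0.465 0.093 0.003]]
[[ 0.538  0.103  0.16 ]
 [ 0.53   0.103  0.146]
 [ 0.529  0.113  0.019]
 [ 0.521  0.114 -0.002]
 [ 0.503  0.098  0.206]
 [ 0.495  0.097  0.222]
 [ 0.487  0.094  0.25 ]
 [ 0.479  0.093  0.27 ]
 [ 0.472  0.091  0.291]
 [ 0.464  0.112 -0.002]]
[ 0.543 -0.156  0.099]
[ 0.719 -0.15   0.026]
[0.621 0.375 0.076]
240 130 [0.477 0.096 0.283]
238 140 [0.483 0.079 0.264]
243 150 [0.495 0.082 0.234]
246 158 [0.502 0.085 0.209]
250 160 [0.509 0.092 0.2  ]
244 170 [0.521 0.052 0.2  ]
```

Run:
```python
import cv2
a=cv2.imread("pics/scene0.png")[100:220,190:350];cv2.imwrite("pics/z1.png",cv2.resize(a,None,fx=5,fy=5,interpolation=cv2.INTER_CUBIC))
a=cv2.imread("pics/top0.png")[180:250,160:350];cv2.imwrite("pics/z2.png",cv2.resize(a,None,fx=4,fy=4,interpolation=cv2.INTER_CUBIC))
```

```text
(no output)
```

View pics/z1.png

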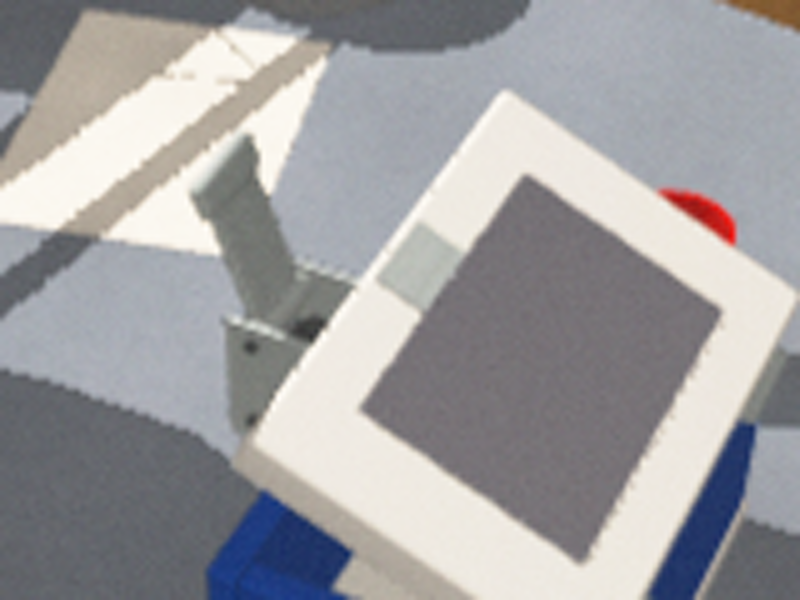

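View pics/z2.png

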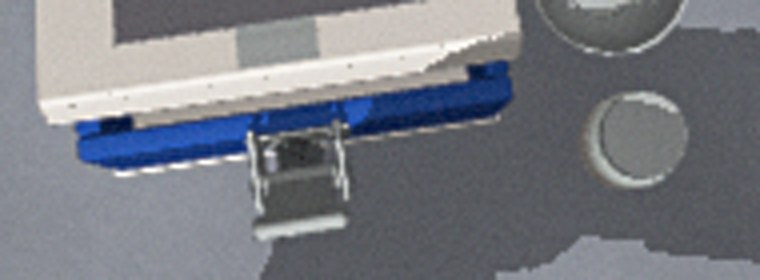

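```bash
cat >> h.py <<'E'
from scipy.spatial.transform import Rotation as Ro
yaw=0.1655
u=np.array([np.cos(yaw),np.sin(yaw)]);v=np.array([-u[1],u[0]]);O=np.array([.6355,.1015])
def box(x,y=0):return O+x*u+y*v
def inbox(p):d=np.array(p[:2])-O;return np.r_[d@u,d@v,p[2]]
def st():
    from station import ctrl
    o=ctrl.get_obs();R=Ro.from_euler('xyz',o['eef_rot']).as_matrix()
    print('t',o['time_s'],'p',o['ee_pos'].round(4),'box',inbox(o['ee_pos']).round(4),'F',o['force'].round(1),'q',o['qpos'].round(2),'\nx',R[:,0].round(3),'y',R[:,1].round(3))
    return o,R
E
python3 - <<'E'
from h import *
o,R=st()
y=R[:,1]
for s in(1,-1):
    t=np.r_[v*s,0];print(s,np.degrees(np.arctan2(y[0]*t[1]-y[1]*t[0],y[:2]@t[:2])))
print(u,v,box(-.05)-o['ee_pos'][:2],box(-.2),box(-.135))
E
```

```text
t 0.1 p [ 0.1258 -0.5352  0.2049] box [-0.6077 -0.544   0.2049] F [-0.4 -0.4 -0.7] q [-1.41  0.3   1.52 -0.    1.32 -0.07] 
x [-0.     0.001 -1.   ] y [ 0.229 -0.973 -0.001]
1 176.25940183991355
-1 -3.740598160086462
[0.98633611 0.16474552] [-0.16474552  0.98633611] [0.46042353 0.62843965] [0.43823278 0.0685509 ] [0.50234463 0.07925935]
```

Request:
jog_arm:
  rows: [0,0,0.03,0,0,-3.7,1,0,0,0.03,0,0,0,1,0,0,0.03,0,0,0,1,0,0,0.035,0,0,0,1,0.015,0.02,0,0,0,0,1,0.023,0.031,0,0,0,0,1,0.023,0.031,0,0,0,0,1,0.023,0.031,0,0,0,0,1]

```text
time_s: 0.77
ee_pos: [0.2103, -0.4209, 0.33]
eef_rot: [-1.437, 1.57, 1.87]
force: [0.5, -0.0, 0.5]
grip_width: 0.044
```

Request:
jog_arm:
  rows: [0.023,0.031,0,0,0,0,1,0.023,0.031,0,0,0,0,1,0.023,0.031,0,0,0,0,1,0.023,0.031,0,0,0,0,1,0.023,0.031,0,0,0,0,1,0.023,0.031,0,0,0,0,1,0.023,0.031,0,0,0,0,1,0.023,0.031,0,0,0,0,1]

```text
time_s: 1.43
ee_pos: [0.3944, -0.1725, 0.3304]
eef_rot: [3.111, 1.571, 0.135]
force: [0.6, -1.1, -0.3]
grip_width: 0.0004
```

Run:
```python
from h import *
o,R=st();print(box(-.05)-o['ee_pos'][:2])
```

```text
t 1.4333 p [ 0.3944 -0.1725  0.3304] box [-0.2829 -0.2306  0.3304] F [ 0.6 -1.1 -0.3] q [-0.5  -0.04  1.62  0.    1.56  0.91] 
x [ 0.  0. -1.] y [ 0.165 -0.986  0.   ]
[0.19174479 0.26579622]
```

Request:
jog_arm:
  rows: [0.021,0.03,0,0,0,0,1,0.021,0.03,0,0,0,0,1,0.021,0.03,0,0,0,0,1,0.021,0.03,0,0,0,0,1,0.021,0.03,0,0,0,0,1,0.021,0.03,0,0,0,0,1,0.021,0.028,0,0,0,0,1,0.021,0.028,0,0,0,0,1]

```text
time_s: 2.1
ee_pos: [0.5625, 0.0634, 0.3301]
eef_rot: [-0.119, 1.57, -3.094]
force: [-0.8, -0.7, 0.6]
grip_width: 0.0006
```

Request:
jog_arm:
  rows: [0.01,0.015,0,0,0,0,1,0,0,-0.02,0,0,0,1,0,0,-0.02,0,0,0,1,0,0,-0.01,0,0,0,1,0,0,0,0,0,0,1]

```text
time_s: 2.52
ee_pos: [0.5711, 0.0765, 0.278]
eef_rot: [-0.095, 1.567, -3.07]
force: [0.0, -0.3, 0.0]
grip_width: 0.0007
```

Run:
```python
from h import *
o,R=st();print(box(-.05)-o['ee_pos'][:2])
```

```text
t 2.5167 p [0.5711 0.0765 0.278 ] box [-0.0677 -0.014   0.278 ] F [ 0.  -0.3  0. ] q [ 0.07  0.32  1.33 -0.    1.5   1.47] 
x [-0.004 -0.    -1.   ] y [ 0.166 -0.986 -0.   ]
[0.01511918 0.01672821]
```

Request:
jog_arm:
  rows: [0.01,0.016,0,0,0,0,1,0,0,-0.008,0,0,0,1,0,0,-0.008,0,0,0,1,0,0,-0.008,0,0,0,1,0,0,-0.008,0,0,0,1,0,0,-0.008,0,0,0,1,0,0,-0.008,0,0,0,1]

```text
time_s: 3.1
ee_pos: [0.5816, 0.0922, 0.2318]
eef_rot: [1.021, 1.571, -1.955]
force: [-0.6, -0.3, 1.9]
grip_width: 0.0006
```

Request:
jog_arm:
  rows: [0,0,-0.008,0,0,0,1,0,0,-0.008,0,0,0,1,0,0,-0.005,0,0,0,1,0,0,-0.005,0,0,0,1,0,0,-0.005,0,0,0,1]

```text
time_s: 3.52
ee_pos: [0.5818, 0.0926, 0.201]
eef_rot: [0.11, 1.571, -2.865]
force: [-1.1, -0.6, 1.1]
grip_width: 0.0003
```

Request:
jog_arm:
  rows: [0,0,-0.004,0,0,0,1,0,0,-0.004,0,0,0,1,0,0,-0.002,0,0,0,1,0,0,0,0,0,0,1]

```text
time_s: 3.85
ee_pos: [0.5818, 0.0926, 0.1911]
eef_rot: [-0.56, 1.571, 2.748]
force: [0.9, 0.2, 0.6]
grip_width: 0.0006
```

Request:
jog_arm:
  rows: [0,0,-0.001,0,0,0,1,0,0,-0.001,0,0,0,1,0,0,0,0,0,0,1]

```text
time_s: 4.1
ee_pos: [0.582, 0.0926, 0.1907]
eef_rot: [3.072, 1.569, 0.096]
force: [-4.1, -0.7, 9.9]
grip_width: 0.0001
```

Request:
jog_arm:
  rows: [0,0,-0.001,0,0,0,1,0,0,0,0,0,0,1]

```text
time_s: 4.27
ee_pos: [0.5821, 0.0926, 0.1906]
eef_rot: [3.064, 1.569, 0.088]
force: [-7.8, -1.1, 16.2]
grip_width: 0.0007
```

Request:
jog_arm:
  rows: [0,0,0.02,0,0,0,1,0,0,0.03,0,0,0,1,0,0,0.035,0,0,0,1,0,0,0.035,0,0,0,1,0,0,0.03,0,0,0,1]

```text
time_s: 4.68
ee_pos: [0.5818, 0.0926, 0.3411]
eef_rot: [3.076, 1.569, 0.101]
force: [0.1, 2.0, 0.4]
grip_width: -0.0
```

```bash
cat > look.py <<'E'
import sys,cv2
from h import *
from station import ctrl
t=sys.argv[1]
st()
for n in ("top","scene"):
    p,d=ctrl.camera(n);cv2.imwrite(f"pics/{n}{t}.png",p[:,:,::-1]);np.save(f"pics/{n}{t}.npy",d)
    P=cloud(n,t);B=np.einsum('ijk,lk->ijl',P[...,:2]-O,np.array([u,v]))
    x,y,z=B[...,0],B[...,1],P[...,2]
    m=(np.abs(x)<.08)&(np.abs(y)>.06)&(np.abs(y)<.13)&(z>.15)&(z<.25)
    q=np.c_[x[m],y[m],z[m]];
    if len(q)>50: print(n,"lid n",len(q),"slope/z0",np.linalg.lstsq(np.c_[q[:,:2],np.ones(len(q))],q[:,2],rcond=None)[0].round(4),np.median(q[:,2]).round(4))
    m=(x<-.107)&(x>-.3)&(np.abs(y)<.025)&(z>.2)&(z<.31)
    print("lever",m.sum(), np.c_[x[m],y[m],z[m]][::max(1,m.sum()//8)].round(3).tolist())
im=np.vstack([cv2.imread(f"pics/top{t}.png")[120:260,100:356],cv2.imread(f"pics/scene{t}.png")[90:290,150:406]])
cv2.imwrite(f"pics/v{t}.png",cv2.resize(im,None,fx=1.7,fy=1.7))
E
python3 look.py a
```

```text
t 4.6833 p [0.5818 0.0926 0.3411] box [-5.450e-02  1.000e-04  3.411e-01] F [0.1 2.  0.4] q [0.1  0.33 1.17 0.   1.64 1.5 ] 
x [ 0.002  0.    -1.   ] y [ 0.165 -0.986  0.   ]
top lid n 1048 slope/z0 [-0.0002  0.0027  0.1906] 0.1905
lever 0 []
scene lid n 2361 slope/z0 [-0.0007  0.      0.1916] 0.1916
lever 464 [[-0.164, 0.023, 0.292], [-0.159, 0.007, 0.279], [-0.167, -0.025, 0.283], [-0.147, 0.01, 0.251], [-0.153, -0.022, 0.257], [-0.143, -0.015, 0.242], [-0.14, -0.011, 0.226], [-0.143, -0.022, 0.22]]
```

View pics/va.png

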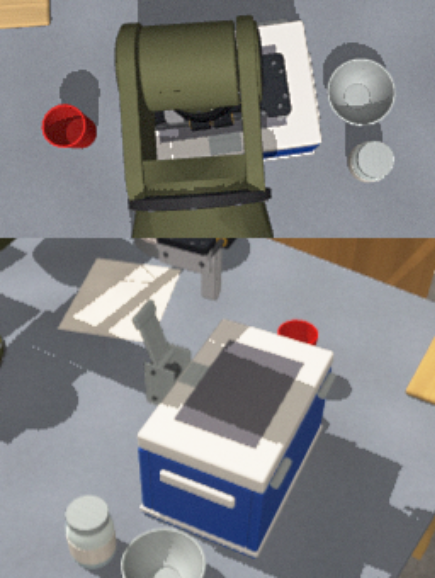

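The lid is flat and level at 0.190 m in both views, and the lever stands open (scene crop ~(155,340)). Next I move over and behind the lever.

Request:
jog_arm:
  rows: [-0.026,-0.0043,0,0,0,0,1,-0.026,-0.0043,0,0,0,0,1,-0.026,-0.0043,0,0,0,0,1,-0.026,-0.0043,0,0,0,0,1,-0.026,-0.0043,0,0,0,0,1,-0.024,-0.004,0,0,0,0,1,0,0,0,0,0,0,1]

```text
time_s: 5.37
ee_pos: [0.4252, 0.0668, 0.3387]
eef_rot: [3.057, 1.57, 0.082]
force: [0.9, 0.2, 1.4]
grip_width: 0.0004
```

```bash
python3 -c "
from h import *
st()"
```

```text
t 5.3667 p [0.4252 0.0668 0.3387] box [-0.2131  0.0004  0.3387] F [0.9 0.2 1.4] q [ 0.07 -0.05  1.6   0.    1.58  1.48] 
x [ 0.001  0.    -1.   ] y [ 0.166 -0.986  0.   ]
```

Request:
jog_arm:
  rows: [0,0,-0.025,0,0,0,1,0,0,-0.025,0,0,0,1,0,0,-0.018,0,0,0,1,0.01,0.0017,0,0,0,0,1,0.01,0.0017,0,0,0,0,1,0.01,0.0017,0,0,0,0,1,0,0,0,0,0,0,1]

```text
time_s: 5.95
ee_pos: [0.46, 0.0725, 0.2711]
eef_rot: [3.069, 1.57, 0.094]
force: [0.4, 0.1, -1.3]
grip_width: 0.0007
```

```bash
python3 -c "
from h import *
st()"
```

```text
t 5.95 p [0.46   0.0725 0.2711] box [-0.1779  0.0003  0.2711] F [ 0.4  0.1 -1.3] q [0.08 0.06 1.65 0.   1.43 1.48] 
x [ 0.001  0.    -1.   ] y [ 0.165 -0.986  0.   ]
```

Request:
jog_arm:
  rows: [0.01,0.0017,0.001,0,0,0,1,0.01,0.0017,0.001,0,0,0,1,0.01,0.0017,0,0,0,0,1,0.01,0.0017,-0.001,0,0,0,1,0.01,0.0017,-0.001,0,0,0,1,0,0,0,0,0,0,1]

```text
time_s: 6.45
ee_pos: [0.5087, 0.0808, 0.2704]
eef_rot: [-0.024, 1.57, -2.999]
force: [-5.1, -1.0, 3.4]
grip_width: 0.0001
```

```bash
python3 look.py b
```

```text
t 6.45 p [0.5087 0.0808 0.2704] box [-0.1285  0.0005  0.2704] F [-5.1 -1.   3.4] q [ 0.09  0.18  1.52 -0.    1.44  1.49] 
x [-0.001 -0.    -1.   ] y [ 0.165 -0.986 -0.   ]
top lid n 2513 slope/z0 [-0.0007  0.0008  0.191 ] 0.191
lever 0 []
scene lid n 2363 slope/z0 [-0.0003 -0.0004  0.1916] 0.1916
lever 302 [[-0.12, 0.01, 0.306], [-0.122, -0.012, 0.306], [-0.137, -0.012, 0.291], [-0.119, -0.002, 0.284], [-0.111, 0.004, 0.27], [-0.115, -0.012, 0.257], [-0.12, -0.019, 0.243], [-0.126, -0.005, 0.217], [-0.125, -0.006, 0.2]]
```

View pics/vb.png

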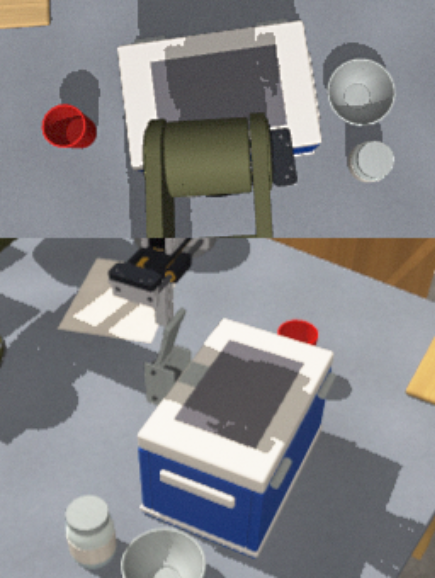

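The fingertips are behind the lever, which leans slightly past upright (crop ~(172,335)) at 5 N. I'll continue along the arc.

Request:
jog_arm:
  rows: [0.01,0.0017,-0.002,0,0,0,1,0.008,0.0013,-0.003,0,0,0,1,0.006,0.001,-0.003,0,0,0,1,0.006,0.001,-0.004,0,0,0,1,0.005,0.0008,-0.004,0,0,0,1,0.006,0.001,-0.006,0,0,0,1]

```text
time_s: 7.05
ee_pos: [0.5479, 0.0875, 0.2487]
eef_rot: [-0.089, 1.569, -3.065]
force: [-11.1, -1.5, 3.1]
grip_width: 0.0005
```

```bash
python3 -c "
from h import *
st()"
```

```text
t 7.05 p [0.5479 0.0875 0.2487] box [-0.0887  0.0006  0.2487] F [-11.1  -1.5   3.1] q [0.09 0.28 1.44 0.   1.42 1.5 ] 
x [-0.002 -0.    -1.   ] y [ 0.166 -0.986 -0.   ]
```

Request:
jog_arm:
  rows: [0.004,0.0007,-0.005,0,0,0,1,0.003,0.0005,-0.006,0,0,0,1,0.003,0.0005,-0.006,0,0,0,1,0.002,0.0003,-0.006,0,0,0,1,0.002,0.0003,-0.005,0,0,0,1,0,0,0,0,0,0,1]

```text
time_s: 7.55
ee_pos: [0.5627, 0.0897, 0.2191]
eef_rot: [-0.051, 1.569, -3.026]
force: [-0.1, -0.5, -1.1]
grip_width: 0.0002
```

```bash
python3 look.py c
```

```text
t 7.55 p [0.5627 0.0897 0.2191] box [-0.0738  0.0004  0.2191] F [-0.1 -0.5 -1.1] q [ 0.09  0.34  1.44 -0.    1.37  1.5 ] 
x [-0.002 -0.    -1.   ] y [ 0.165 -0.986 -0.   ]
top lid n 1732 slope/z0 [0.0029 0.0003 0.1906] 0.1906
lever 109 [[-0.107, -0.016, 0.203], [-0.108, 0.016, 0.202], [-0.113, -0.018, 0.203], [-0.114, -0.007, 0.201], [-0.115, 0.001, 0.204], [-0.116, 0.011, 0.204], [-0.118, 0.02, 0.202], [-0.123, -0.014, 0.202], [-0.124, -0.006, 0.203]]
scene lid n 2371 slope/z0 [ 1.000e-04 -9.000e-04  1.916e-01] 0.1916
lever 137 [[-0.144, 0.024, 0.212], [-0.127, 0.02, 0.204], [-0.129, 0.013, 0.201], [-0.12, 0.012, 0.201], [-0.11, 0.011, 0.203], [-0.137, -0.018, 0.209], [-0.13, -0.019, 0.208], [-0.12, -0.011, 0.202], [-0.108, -0.017, 0.202]]
```

View pics/vc.png

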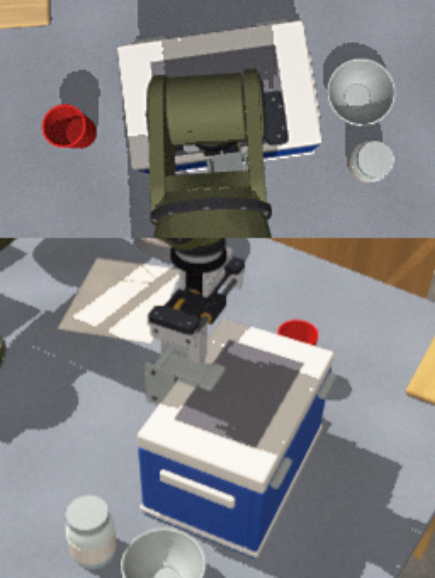

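The lever has snapped flat over the lid (crop ~(200,370)) and the force on the tool is zero. I'll retreat straight up and back.

Request:
jog_arm:
  rows: [0,0,0.02,0,0,0,1,0,0,0.03,0,0,0,1,0,0,0.04,0,0,0,1,0,0,0.04,0,0,0,1,-0.03,0,0,0,0,0,1,-0.035,0,0,0,0,0,1,-0.035,0,0,0,0,0,1,-0.035,0,0,0,0,0,1]

```text
time_s: 8.32
ee_pos: [0.4262, 0.0897, 0.3504]
eef_rot: [3.053, 1.57, 0.078]
force: [0.2, 0.4, -0.2]
grip_width: 0.0004
```

Request:
jog_arm:
  rows: [-0.035,0,0,0,0,0,1,-0.02,0,0,0,0,0,1,0,0,0,0,0,0,1,0,0,0,0,0,0,1]

```text
time_s: 8.65
ee_pos: [0.3725, 0.0898, 0.3513]
eef_rot: [3.102, 1.568, 0.127]
force: [0.4, -0.1, 1.7]
grip_width: 0.0006
```

```bash
python3 look.py d
python3 - <<'E'
from h import *
import cv2
for t in("0","d"):
    P=cloud("scene",t);I=cv2.imread(f"pics/scene{t}.png").astype(int)
    # box -y side blue region plane
    m=(I[...,0]>90)&(I[...,2]<60)&(P[...,2]>.03)&(P[...,2]<.12)&(P[...,0]>.57)&(P[...,0]<.75)&(np.abs(P[...,1])<.08)
    q=P[m];k=np.polyfit(q[:,0],q[:,1],1);print(t,len(q),k,np.polyval(k,.66))
    P=cloud("top",t)
P=cloud("scene","d");B=np.einsum('ijk,lk->ijl',P[...,:2]-O,np.array([u,v]));x,y,z=B[...,0],B[...,1],P[...,2]
m=(x<-.04)&(x>-.125)&(np.abs(y)<.018)&(z>.196)&(z<.3)
print(m.sum(),np.polyfit(x[m],z[m],1),z[m].min(),z[m].max())
E
```

```text
t 8.65 p [0.3725 0.0898 0.3513] box [-0.2613  0.0318  0.3513] F [ 0.4 -0.1  1.7] q [ 0.14 -0.16  1.68 -0.    1.62  1.55] 
x [ 0.002  0.    -1.   ] y [ 0.166 -0.986  0.   ]
top lid n 3073 slope/z0 [0.0009 0.0008 0.1909] 0.1909
lever 221 [[-0.107, -0.016, 0.203], [-0.113, -0.005, 0.203], [-0.117, 0.007, 0.201], [-0.123, -0.019, 0.202], [-0.128, -0.013, 0.202], [-0.13, 0.008, 0.205], [-0.135, -0.012, 0.205], [-0.136, 0.019, 0.206], [-0.141, 0.025, 0.206]]
scene lid n 2385 slope/z0 [ 0.000e+00 -1.000e-04  1.916e-01] 0.1916
lever 142 [[-0.135, 0.025, 0.211], [-0.132, 0.013, 0.206], [-0.132, 0.007, 0.205], [-0.128, 0.01, 0.201], [-0.12, 0.008, 0.202], [-0.114, 0.006, 0.202], [-0.139, -0.02, 0.205], [-0.128, -0.017, 0.204], [-0.108, -0.011, 0.204]]
0 1255 [ 0.2870168  -0.23065643] -0.04122534553643145
d 1241 [ 0.29572266 -0.23684669] -0.04166974052788683
292 [0.01158428 0.20354416] 0.19787640939813833 0.20587811341444362
```

View pics/vd.png

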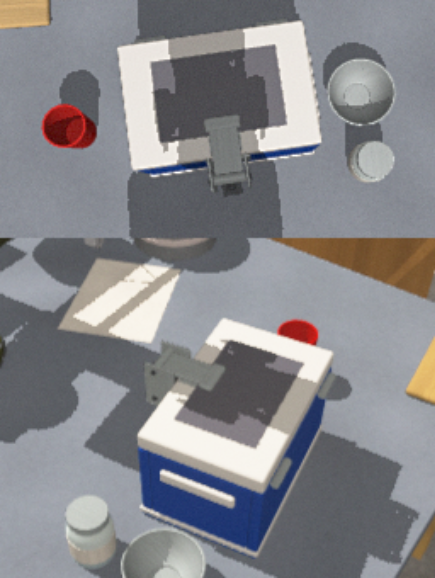

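The lever lies flat over the level lid. The box is unmoved, the bowl, cup and jar are where they were, and the hand is clear.

```bash
python3 -c "
from station import ctrl
print(ctrl.hand_in())"
```

```text
the job is handed in; nothing more can be done
None
```

The cold box is closed and latched, and the job was handed in at about 8.8 s of the 48 s allowed. I pushed the lid down with the shut fingertips to about 16 N against the rim. I then pushed the catch lever over from outside, with at most about 12 N in my readings, until it snapped down.

What the last images and readings showed:
- **Lid:** it lies level, with its top measured at 0.191 m against the stated 0.190 m.
- **Catch:** the lever's top face is flat at about 0.203 m, with a slope of 0.01 rad. It stayed down after the hand left, which fits the locked position.
- **Box:** its side face moved less than 1 mm between the first and last images.
- **Bowl, cup and jar:** they look undisturbed by eye. I did not measure their positions.
- **Hand:** it is clear of everything, about 13 cm in front of the catch and 15 cm above it, with only sensor noise in the force reading.

No check failed or disagreed.

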